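# Clear the tare and weigh out tea cakes

## Robot

A 6-joint arm with a two-finger parallel gripper is mounted at the origin on the work surface. World frame = base frame: x ahead of the robot, y to its left, z up, the work surface at z = 0. Lengths are in m, angles in rad, forces in N, time in s.
With the tool pointing down it reaches from about 0.325 to 0.775 m from the base axis. Payload 5.5 kg.
Tool frame: the origin (TCP) lies on the centre line of the jaws, within the pads' length; the fingertips stand 14 mm ahead of it and the grasp point (between the pads) lies 5 mm behind it; z points along the fingers, y is the direction in which the jaws open and shut (so a half turn about z gives the same grasp; the last joint's range is limited). The gripper opens to 85 mm and grips with 20 to 120 N. Pads are 22 mm wide; open, the fingers measure 114 mm over their backs; the gripper's body (76 mm by 85 mm) begins 54 mm behind the grasp point. The pads swing forward as they close: fully open they stand 13 mm farther back than shut.
Start: joints at [-1.308, 0.091, 1.231, -0, 1.82, -0.057], TCP at [0.189, -0.57, 0.245] pointing down, gripper open.
Joint ranges: [-2.87, 2.87], [-0.86, 2.18], [0.17, 2.46], [-1.51, 4.65], [0.06, 2.69], [-2.65, 2.65]. Speed limits (rad/s): [2.57, 2.57, 3.01, 3.14, 3.14, 3.14].

## Interface

Orientations are given as a unit quaternion [w, x, y, z].
In Python, from bench import r gives the robot as it stands.
- The arm moves only by the shell command python3 -m inch 'ROWS' [FORCE]. ROWS is a JSON object of lists of equal length, an entry for each row: "angular": the turn, a rotation vector about the tool's x, y, z in rad, a list of three; "dp": the shift along the tool's x, y, z in m, a list of three; "claw": the finger opening in m, from 0 to 0.0854. In form: {"angular": [[rx, ry, rz], ...], "dp": [[x, y, z], ...], "claw": [claw, ...]}. A call has 1 to 10 rows; each row is the pose to reach, as a shift and turn from the pose measured when the call began, along the tool's axes at that moment; what a row does not reach only later rows make up. A row lasts 1/10 s, in which the tool goes at most 50 mm and 8.59 degrees, less where a joint would pass 70% of its speed; a pose out of reach is approached as far as the arm can. A call with a gripper value outside its range is refused whole. The fingers move at their own pace and stop on an object; FORCE is the grip in N (left out, the last holds). Time passes only in rows, so rows that repeat a pose let the fingers close. It gives the time, the measured TCP pose, the force and the opening at its end, in the units of the state.
- r.sense(): the state, without advancing time (a new reading comes with each control period).
- r.grab_frame(name): name is "scene" or "top" or "wrist"; returns a dict with "image" (480x640x3 uint8, blue, green, red), "vfov" (degrees; the focal length in pixels is half the picture's height over the tangent of half this angle, whatever the lens; pixels are square), "cx", "cy" (the principal point, pixels), "k1" (the pictures are not rectified: a ray, as slopes to the right and down, at radius r is drawn at 1 + k1 r^2 times it, then the intrinsics apply), "xyz" and "attitude" of the camera in the world. Camera axes: x right, y down, z forward; pixel columns grow to the right and rows downward; lengths in m; the calibration is good to about 2 mm. A picture is of the moment at which its call begins. There is no depth.
- r.close_job(): hands the job in, once; it reports no verdict.
The state is a dict: "t": time; "joint_positions": joint angles; "qd": joint speeds; "joint_efforts": joint torques, N m; "ee_pos": TCP position; "tool_rot": TCP orientation; "wrist_force": force on the tool from outside, world axes, zero at the start; "ft_torque": the same for the moment, N m; "width": finger opening in m.
Only numpy, scipy, OpenCV 4.12 (cv2) and the standard library are available. Lean on these libraries where they do the work, as an engineer would, in place of code of your own. Each camera call takes 0.05 s, during which the arm holds its last target. There are 200 camera calls.

## Task

The first tea cake of an order lies on the shop scale, but the last customer's tare is still set: before adding anything, turn the black tare knob clockwise, all the way back to its zero stop. Then add tea cakes from the board to the pan, one at a time, only until the red pointer stands in the green band; leave the spare cakes on the board, and the cup, caddy and jar alone.

Things in the scene. Friction and masses are not known exactly. Their poses are not given: they have to be found in the camera images.
- scale: Grey counter scale fixed to the counter, housing 200 (x) x 330 (y) x 60 mm high. Origin: centre of its underside, on the counter. In its frame (yaw varies) x points away from the robot side, y to the left: tare knob axis at (-20, -115) mm, pan centre at (-30, +55) mm, white gauge card on the deck along y at x = +72 mm.
- knob (a joint): Tare knob's angle in rad. 0 = zero stop (hard stop), up to 3.2; starts somewhere between 1.8 and 2.7, so more than one grasp is needed. It grows anticlockwise seen from above: turn it clockwise to reset. It has friction (about 0.08 N m), no spring, stays where it is left; each rad shifts the white gauge card, with its zero line and green band, 7 mm along the scale's +y, so that the pointer reads low.
- knob_grip (a point): Point on the knob's vertical axis at grip height, 88 mm above the counter. The knob is a round black fluted cylinder of 44 mm diameter, from 68 to 102 mm above the counter, with a white index line on top; it can be gripped across at any yaw. The deck lies at 60 mm; the pan's edge is 70 mm from the axis.
- pan (a joint): How far the sprung pan has sunk, in m: 0 = empty, 0.031 = bottomed. Spring about 131 N/m, so one tea cake sinks it about 4 to 8.5 mm; it needs one or two more cakes besides the one already there. With the knob at zero the green band means a sink of 12 to 21.3 mm.
- pan_floor (a point): Centre of the upper face of the steel pan, 97 mm above the counter when empty, sinking with load (91 mm at the start, under the first cake). The pan is a flat rectangular tray, 130 mm along the scale's x by 200 mm along its y (inside 124 x 194), with a lip 4 mm high; its axes are the scale's. One cake (cake1) already lies near its centre; two more fit beside it, one on each side, in a row along y at 64 mm pitch.
- pointer (a point): Red pointer of the gauge, just above the deck; it slides along the scale's y. Its y in the scale's frame, minus that of zero_line, is 3 x pan sink minus 7 mm per rad of the knob. The green band on the white card runs from 36 to 64 mm past the zero line.
- zero_line (a point): The bold black zero line of the sliding gauge card. With the knob at its zero stop it is at (72, -30, 63) mm in the scale's frame, where the pointer would stand with the pan empty.
- board: Pale wooden board, 230 x 230 x 15 mm, fixed on the counter; origin at the centre of its underside. Three tea cakes (cake2 to cake4) start on it, at three places of a 2 x 2 pattern of 110 mm pitch. It may be left or right of the scale.
- cake1: Hand-pressed tea cake, rigid dark brown disc with a cream and red paper dot, 56 mm diameter, 22 mm high, lying flat; 80 g; it is already on the scale pan at the start and stays there. Origin: centre of its underside.
- cake2: Hand-pressed tea cake, rigid dark brown disc with a cream and red paper dot, 56 mm diameter, 22 mm high, lying flat; weight differs from cake to cake (56 to 112 g, not known beforehand). Origin: centre of its underside.
- cake3: Hand-pressed tea cake, rigid dark brown disc with a cream and red paper dot, 56 mm diameter, 22 mm high, lying flat; weight differs from cake to cake (56 to 112 g, not known beforehand). Origin: centre of its underside.
- cake4: Hand-pressed tea cake, rigid dark brown disc with a cream and red paper dot, 56 mm diameter, 22 mm high, lying flat; weight differs from cake to cake (56 to 112 g, not known beforehand). Origin: centre of its underside.
- cup: Bystander: blue porcelain cup, 74 mm across, 55 mm high, origin under its centre. Leave it alone.
- caddy: Bystander: pale green tea caddy, 76 mm across, 92 mm high, origin under its centre. Leave it alone.
- jar: Bystander: amber jar with wooden cap, 68 mm across, 95 mm high, origin under its centre. Leave it alone.
Mind the look-alikes: they are no part of the job. What is shaped like the cake1 but turquoise is not meant. What is shaped like the cake4 but orange or purple is not meant.

How it is judged:
On the way:
1. with only the first cake on the pan, the tare knob is turned back to its zero stop (within 0.07 rad) (value of joint knob below 0.07 rad and value of joint pan below 0.0095 m and x of cake1 in the frame of pan_floor between -0.062 and 0.062 m and y of cake1 in the frame of pan_floor between -0.097 and 0.097 m and z of cake1 in the frame of pan_floor between -0.004 and 0.075 m), for 0.2 s.
At the end, for the whole second after the job is handed in: Knob within 0.07 rad of its zero stop; pan sunk 11.5 to 21.9 mm (pointer in the green band); the first cake on the pan, every other cake at rest, on the pan or on the board (value of joint knob below 0.07 rad and x of cake1 in the frame of pan_floor between -0.062 and 0.062 m and y of cake1 in the frame of pan_floor between -0.097 and 0.097 m and z of cake1 in the frame of pan_floor between -0.004 and 0.075 m and value of joint pan between 0.0115 and 0.0219 m and ((x of cake2 in the frame of pan_floor between -0.062 and 0.062 m and y of cake2 in the frame of pan_floor between -0.097 and 0.097 m and z of cake2 in the frame of pan_floor between -0.004 and 0.075 m) or (x of cake2 in the frame of board between -0.115 and 0.115 m and y of cake2 in the frame of board between -0.115 and 0.115 m and z of cake2 in the frame of board between 0.01 and 0.045 m)) and linear speed of each of cake2, cake3, cake4 below 0.02 m/s and ((x of cake3 in the frame of pan_floor between -0.062 and 0.062 m and y of cake3 in the frame of pan_floor between -0.097 and 0.097 m and z of cake3 in the frame of pan_floor between -0.004 and 0.075 m) or (x of cake3 in the frame of board between -0.115 and 0.115 m and y of cake3 in the frame of board between -0.115 and 0.115 m and z of cake3 in the frame of board between 0.01 and 0.045 m)) and ((x of cake4 in the frame of pan_floor between -0.062 and 0.062 m and y of cake4 in the frame of pan_floor between -0.097 and 0.097 m and z of cake4 in the frame of pan_floor between -0.004 and 0.075 m) or (x of cake4 in the frame of board between -0.115 and 0.115 m and y of cake4 in the frame of board between -0.115 and 0.115 m and z of cake4 in the frame of board between 0.01 and 0.045 m))); the robot touches nothing.
It fails at once if the cup is shoved (over 30 mm) or tipped (distance of cup from where it was at the start of the episode above 0.03 m or angle between cup's own z axis and vertical above 0.35 rad).
It fails at once if the caddy is shoved (over 30 mm) or tipped (distance of caddy from where it was at the start of the episode above 0.03 m or angle between caddy's own z axis and vertical above 0.35 rad).
It fails at once if the jar is shoved (over 30 mm) or tipped (distance of jar from where it was at the start of the episode above 0.03 m or angle between jar's own z axis and vertical above 0.35 rad).
It fails at once if one more cake is carried off while the pointer already stands in the green band (value of joint pan between 0.0125 and 0.0219 m and velocity of joint pan between -0.01 and 0.01 m/s and value of joint knob below 0.07 rad and ((contact force between cake2 and the fingers above 1 N and z of cake2 in the frame of board above 0.05 m and not (x of cake2 in the frame of pan_floor between -0.062 and 0.062 m and y of cake2 in the frame of pan_floor between -0.097 and 0.097 m and z of cake2 in the frame of pan_floor between -0.004 and 0.075 m)) or (contact force between cake3 and the fingers above 1 N and z of cake3 in the frame of board above 0.05 m and not (x of cake3 in the frame of pan_floor between -0.062 and 0.062 m and y of cake3 in the frame of pan_floor between -0.097 and 0.097 m and z of cake3 in the frame of pan_floor between -0.004 and 0.075 m)) or (contact force between cake4 and the fingers above 1 N and z of cake4 in the frame of board above 0.05 m and not (x of cake4 in the frame of pan_floor between -0.062 and 0.062 m and y of cake4 in the frame of pan_floor between -0.097 and 0.097 m and z of cake4 in the frame of pan_floor between -0.004 and 0.075 m)))).
It fails at once if two cakes are carried at once (((contact force between cake2 and the fingers above 0.5 N and z of cake2 in the frame of board above 0.05 m and not (x of cake2 in the frame of pan_floor between -0.062 and 0.062 m and y of cake2 in the frame of pan_floor between -0.097 and 0.097 m and z of cake2 in the frame of pan_floor between -0.004 and 0.075 m)) and (contact force between cake3 and the fingers above 0.5 N and z of cake3 in the frame of board above 0.05 m and not (x of cake3 in the frame of pan_floor between -0.062 and 0.062 m and y of cake3 in the frame of pan_floor between -0.097 and 0.097 m and z of cake3 in the frame of pan_floor between -0.004 and 0.075 m))) or ((contact force between cake2 and the fingers above 0.5 N and z of cake2 in the frame of board above 0.05 m and not (x of cake2 in the frame of pan_floor between -0.062 and 0.062 m and y of cake2 in the frame of pan_floor between -0.097 and 0.097 m and z of cake2 in the frame of pan_floor between -0.004 and 0.075 m)) and (contact force between cake4 and the fingers above 0.5 N and z of cake4 in the frame of board above 0.05 m and not (x of cake4 in the frame of pan_floor between -0.062 and 0.062 m and y of cake4 in the frame of pan_floor between -0.097 and 0.097 m and z of cake4 in the frame of pan_floor between -0.004 and 0.075 m))) or ((contact force between cake3 and the fingers above 0.5 N and z of cake3 in the frame of board above 0.05 m and not (x of cake3 in the frame of pan_floor between -0.062 and 0.062 m and y of cake3 in the frame of pan_floor between -0.097 and 0.097 m and z of cake3 in the frame of pan_floor between -0.004 and 0.075 m)) and (contact force between cake4 and the fingers above 0.5 N and z of cake4 in the frame of board above 0.05 m and not (x of cake4 in the frame of pan_floor between -0.062 and 0.062 m and y of cake4 in the frame of pan_floor between -0.097 and 0.097 m and z of cake4 in the frame of pan_floor between -0.004 and 0.075 m)))).
It also fails if it takes over 72 s, if anything falls off the work surface, if the arm or the gripper's body presses on something with over 40 N, if the wrist force passes 120 N, or if a joint passes its speed limit or range.

## Working session

There is one attempt and no reset: what is moved stays moved. The work goes in short steps, Python scripts to look and compute and a shell command to move; the robot and the scene stay as the last step left them, time stands still between calls to the robot, and variables do not carry over. Pictures are saved under pics/ and viewed, about 8 in all and at most 12, crops included, and the job is handed in when it is done.

```bash
ls; mkdir -p pics
cat > h.py <<'E'
import numpy as np, cv2
from scipy.spatial.transform import Rotation as R
from bench import r
def q2R(q): return R.from_quat([q[1],q[2],q[3],q[0]])
def ray(f,u,v):
    F=240/np.tan(np.radians(f["vfov"])/2)
    d=np.array([(u-f["cx"])/F,(v-f["cy"])/F]); p=d.copy()
    for _ in range(20): p=d/(1+f["k1"]*(p@p))
    return np.array(f["xyz"]),q2R(f["attitude"]).apply([p[0],p[1],1])
def onz(f,u,v,z):
    o,d=ray(f,u,v); return o+d*(z-o[2])/d[2]
def proj(f,P):
    F=240/np.tan(np.radians(f["vfov"])/2)
    c=q2R(f["attitude"]).inv().apply(np.array(P)-f["xyz"]); p=c[:2]/c[2]; p=p*(1+f["k1"]*(p@p))
    return p*F+[f["cx"],f["cy"]]
def snap(n,fn=None):
    f=r.grab_frame(n)
    if fn: cv2.imwrite("pics/"+fn,f["image"])
    return f
def state():
    s=r.sense(); print("t",s["t"],"p",np.round(s["ee_pos"],4),"w",round(s["width"],4)); print("R\n",np.round(q2R(s["tool_rot"]).as_matrix(),3),"F",np.round(s["wrist_force"],1),"j",np.round(s["joint_positions"],2))
    return s
def totool(P):
    s=r.sense(); return q2R(s["tool_rot"]).inv().apply(np.array(P)-s["ee_pos"])
E
python3 - <<'E'
from h import *
import pickle
state()
fs={n:snap(n) for n in("scene","top")}
pickle.dump(fs,open("f0.pkl","wb"))
for n,f in fs.items():
    print(n,f["vfov"],f["cx"],f["cy"],f["k1"],f["xyz"],f["attitude"]); cv2.imwrite(f"pics/{n}0.png",f["image"])
E
```

```text
pics
t 0.0 p [ 0.1886 -0.5693  0.2441] w 0.0852
R
 [[ 0.949  0.314 -0.001]
 [ 0.314 -0.949  0.002]
 [ 0.    -0.002 -1.   ]] F [-0.4 -0.  -0.4] j [-1.31  0.09  1.23 -0.    1.82 -0.06]
scene 53.68626323302207 314.5961671942857 244.85994448898947 -0.05803809914210361 [0.99603002 0.18745033 0.8857094 ] [-0.1547878   0.52799175  0.8044032  -0.22405568]
top 43.74231271244282 314.51649373396435 246.95198623292606 0.043214799093487834 [ 0.31487761 -0.02026844  1.52297492] [ 0.05656538 -0.69712367  0.71328162 -0.04525789]
```

View pics/top0.png

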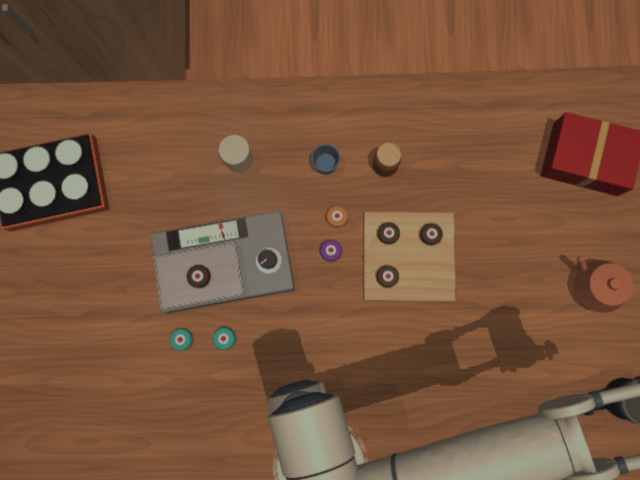

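View pics/scene0.png

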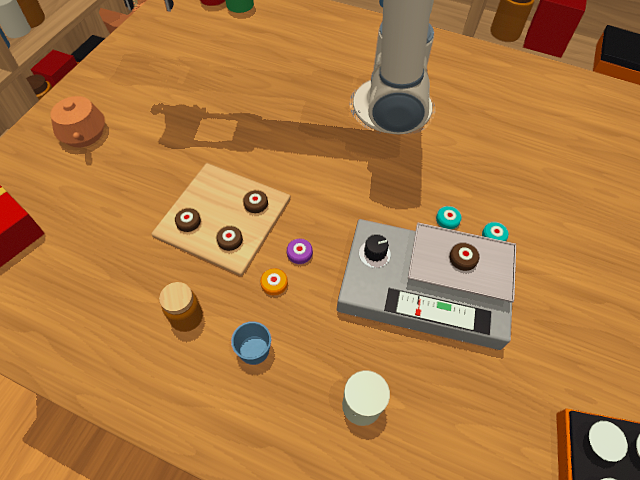

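Top view: the scale is at about (222,260), with its knob at (268,260) and cake1 at (198,276). The dark brown cakes are on the board at (389,233), (431,234) and (388,276). The look-alikes are orange (337,216), purple (331,250) and turquoise (181,340) and (224,339); none of these are wanted. The cup, jar and caddy are behind, at (326,158), (388,158) and (235,152).

```bash
cat > m.py <<'E'
from h import *
def dots(f,z,box=None):
    """red dots inside dark cakes -> pixel"""
    im=f["image"].astype(int); b,g,rr=im[...,0],im[...,1],im[...,2]
    m=((rr>110)&(g<0.5*rr)&(b<0.5*rr)).astype(np.uint8)
    n,l,st,c=cv2.connectedComponentsWithStats(m)
    return [(c[i],st[i,4]) for i in range(1,n) if 4<st[i,4]<400]
E
python3 - <<'E'
from m import *
import pickle
fs=pickle.load(open("f0.pkl","rb"))
def tri(uv1,uv2):
    o1,d1=ray(fs["top"],*uv1);o2,d2=ray(fs["scene"],*uv2)
    A=np.array([d1,-d2]).T; s=np.linalg.lstsq(A,o2-o1,rcond=None)[0]
    a,b=o1+s[0]*d1,o2+s[1]*d2; return (a+b)/2,np.linalg.norm(a-b)
# white paper dots on dark ring: centroids of light/red blob near given guesses
def dot(f,u,v,w):
    u,v=int(u),int(v);p=f["image"][v-w:v+w+1,u-w:u+w+1].astype(int)
    m=(p[...,2]>120).astype(np.uint8)
    n,l,st,c=cv2.connectedComponentsWithStats(m); 
    k=min((np.hypot(*(c[i]-w)),i) for i in range(1,n) if st[i,4]>8)[1]
    return c[k]+[u-w,v-w]
for nm,a,b in[("pan",(198,276),(465,257)),("A",(389,233),(229,237)),("B",(431,234),(187,217)),("C",(388,276),(255,200))]:
    ua=dot(fs["top"],*a,8);ub=dot(fs["scene"],*b,10)
    z=.113 if nm=="pan" else .037
    print(nm,ua.round(1),ub.round(1),tri(ua,ub),onz(fs["top"],*ua,z).round(4),onz(fs["scene"],*ub,z).round(4))
for n,g in(("top",(268,260)),("scene",(376,248))):
    f=fs[n];u,v=g;p=f["image"][v-20:v+21,u-20:u+21].max(2)
    m=(p<45).astype(np.uint8);k,l,st,c=cv2.connectedComponentsWithStats(m);i=1+np.argmax(st[1:,4])
    print(n,"knob",c[i]+[u-20,v-20],st[i])
# scale quad in top view
f=fs["top"];im=f["image"].astype(int);sat=im.max(2)-im.min(2)
m=((sat<25)&(im.max(2)>60)).astype(np.uint8);m[:195]=0;m[325:]=0;m[:,:140]=0;m[:,305:]=0
m=cv2.morphologyEx(m,cv2.MORPH_CLOSE,np.ones((9,9)));m=cv2.morphologyEx(m,cv2.MORPH_OPEN,np.ones((7,7)))
c=max(cv2.findContours(m,0,1)[0],key=cv2.contourArea);rc=cv2.minAreaRect(c)
print(rc);bx=cv2.boxPoints(rc);print([onz(f,*q,.06).round(3) for q in bx])
big=[]
t=fs["top"]["image"][205:315,145:300];s=fs["scene"]["image"][215:350,335:520]
t=cv2.resize(t,None,fx=4,fy=4,interpolation=2);s=cv2.resize(s,None,fx=4,fy=4,interpolation=2)
cv2.imwrite("pics/sc.png",s)
E
```

```text
pan [197.1 275.6] [465.2 253. ] (array([0.45768721, 0.2796073 , 0.1146051 ]), np.float64(0.0001752440330722011)) [0.4579 0.2799 0.113 ] [0.4565 0.2799 0.113 ]
A [388.6 232.3] [228.3 235. ] (array([ 0.56347613, -0.18596989,  0.03785587]), np.float64(0.0006820456169138269)) [ 0.5635 -0.1858  0.037 ] [ 0.5632 -0.1867  0.037 ]
B [431.5 233.1] [186.2 216.5] (array([ 0.55870086, -0.29287399,  0.03864018]), np.float64(0.0008143712031569005)) [ 0.5588 -0.2928  0.037 ] [ 0.558  -0.2942  0.037 ]
C [387.6 275.6] [254.6 198.2] (array([ 0.45451367, -0.1790069 ,  0.03878317]), np.float64(0.0005885630208276257)) [ 0.4546 -0.1789  0.037 ] [ 0.4535 -0.1801  0.037 ]Traceback (most recent call last):
  File "<stdin>", line 21, in <module>
    return _wrapfunc(a, 'argmax', axis=axis, out=out, **kwds)
    return bound(*args, **kwds)
ValueError: attempt to get argmax of an empty sequence
```

Run:
```python
from m import *
import pickle
fs=pickle.load(open("f0.pkl","rb"))
for n,g in(("top",(268,260)),("scene",(376,248))):
    f=fs[n];u,v=g;p=f["image"][v-20:v+21,u-20:u+21].max(2);print(n,p.min())
    m=(p<p.min()+35).astype(np.uint8);k,l,st,c=cv2.connectedComponentsWithStats(m);i=1+np.argmax(st[1:,4])
    print(n,"knob",c[i]+[u-20,v-20],st[i]); 
    for z in (.085,.102): print(onz(f,*(c[i]+[u-20,v-20]),z).round(4))
f=fs["top"];im=f["image"].astype(int);sat=im.max(2)-im.min(2)
m=((sat<25)&(im.max(2)>60)).astype(np.uint8);m[:195]=0;m[325:]=0;m[:,:140]=0;m[:,305:]=0
m=cv2.morphologyEx(m,cv2.MORPH_CLOSE,np.ones((9,9)));m=cv2.morphologyEx(m,cv2.MORPH_OPEN,np.ones((7,7)))
c=max(cv2.findContours(m,0,1)[0],key=cv2.contourArea);rc=cv2.minAreaRect(c)
print(rc);bx=cv2.boxPoints(rc);print([onz(f,*q,.06).round(3) for q in bx])
s=fs["scene"]["image"][215:350,335:520]
t=fs["top"]["image"][205:315,145:300]
s=cv2.resize(s,(740,540),interpolation=2)
t=cv2.resize(t,None,fx=2.5,fy=2.5,interpolation=2)
cv2.imwrite("pics/sc.png",s);cv2.imwrite("pics/tc.png",t)
```

```text
top 50
top knob [267.36679537 258.74131274] [ 10  10  19  19 259]
[0.4977 0.1155 0.085 ]
[0.4956 0.1139 0.102 ]
scene 0
scene knob [375.         253.54545455] [  9  13  24  20 187]
[0.5102 0.1189 0.085 ]
[0.5205 0.1204 0.102 ]
((221.19329833984375, 261.86273193359375), (80.55880737304688, 134.79469299316406), 79.82449340820312)
[array([0.57 , 0.414, 0.06 ]), array([0.622, 0.084, 0.06 ]), array([0.423, 0.052, 0.06 ]), array([0.373, 0.376, 0.06 ])]
```

View pics/sc.png

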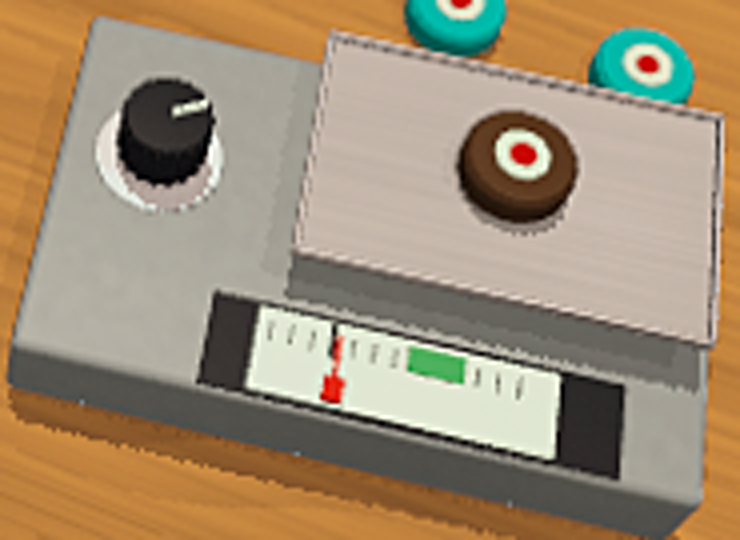

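The zero line, the pointer and cake1 are clear, and the knob's index is white on black. The pointer sits near the zero line, so the knob is at about 2.5 rad. The scale fit gives centre (0.497,0.2315), yaw 0.156, knob (0.495,0.115) and pan centre (0.459,0.281), all consistent with the given sizes. I'll move above the knob, pre-turned anticlockwise.

```bash
python3 -m inch '{"angular":[[0,0,-1.4],[0,0,-1.4],[0,0,-1.4],[0,0,-1.4],[0,0,-1.4],[0,0,-1.4],[0,0,-1.4],[0,0,-1.4],[0,0,-1.4],[0,0,-1.4]],"dp":[[0.506,-0.553,0],[0.506,-0.553,0],[0.506,-0.553,0],[0.506,-0.553,0],[0.506,-0.553,0],[0.506,-0.553,0],[0.506,-0.553,0],[0.506,-0.553,0],[0.506,-0.553,0],[0.506,-0.553,0]],"claw":[0.085,0.085,0.085,0.085,0.085,0.085,0.085,0.085,0.085,0.085]}' 40; python3 -c "
from h import *
state();print(totool([.4955,.1148,.244]).round(4))"
```

```text
t: 1.1
ee_pos: [0.3932, -0.1113, 0.2451]
tool_rot: [-0.001, 0.651, 0.759, 0.001]
wrist_force: [1.3, -0.2, -0.7]
width: 0.085
t 1.1 p [ 0.3932 -0.1113  0.2451] w 0.085
R
 [[-0.153  0.988 -0.   ]
 [ 0.988  0.153  0.002]
 [ 0.002  0.    -1.   ]] F [ 1.3 -0.2 -0.7] j [-0.36 -0.43  1.69  0.    1.88 -0.51]
[0.2078 0.1357 0.0014]
```

```bash
python3 -m inch '{"angular":[[0,0,-1.4],[0,0,-1.4],[0,0,-1.4],[0,0,-1.4],[0,0,-1.4],[0,0,-1.4],[0,0,-1.4],[0,0,-1.4],[0,0,-1.4],[0,0,-1.4]],"dp":[[0.208,0.136,0.0],[0.208,0.136,0.0],[0.208,0.136,0.0],[0.208,0.136,0.0],[0.208,0.136,0.0],[0.208,0.136,0.0],[0.208,0.136,0.07],[0.208,0.136,0.07],[0.208,0.136,0.07],[0.208,0.136,0.07]],"claw":[0.085,0.085,0.085,0.085,0.085,0.085,0.085,0.085,0.085,0.085]}'
python3 - <<'E'
from h import *
s=state();f=snap("wrist","w1.png");t=snap("top")
print(f["xyz"],proj(f,[.4955,.1148,.102]))
print(totool([.4955,.1148,.086]).round(4))
E
```

```text
t: 2.1
ee_pos: [0.4949, 0.1152, 0.1734]
tool_rot: [-0.002, 0.006, 1.0, 0.001]
wrist_force: [0.6, -0.1, 0.3]
width: 0.0845
t 2.1 p [0.4949 0.1152 0.1734] w 0.0845
R
 [[-1.     0.012 -0.004]
 [ 0.012  1.     0.001]
 [ 0.004  0.001 -1.   ]] F [ 0.6 -0.1  0.3] j [ 0.16 -0.16  1.6   0.    1.7  -1.4 ]
[0.41463845 0.11566306 0.30221121] [328.27421397 263.11498395]
[-0.0002 -0.0005  0.0887]
```

View pics/w1.png

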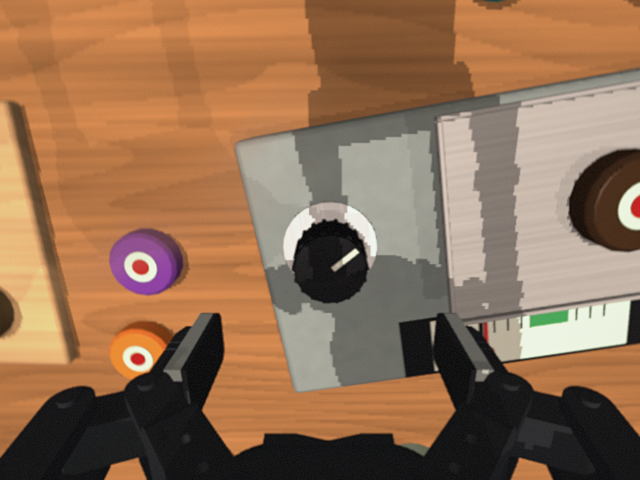

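The wrist view shows the knob top centred at about (331,262) against a predicted (328,263), so the fit is within 1 mm. Next is descend and grip.

```bash
python3 -m inch '{"angular":[[0,0,0],[0,0,0],[0,0,0],[0,0,0],[0,0,0],[0,0,0],[0,0,0],[0,0,0],[0,0,0],[0,0,0]],"dp":[[0,0,0.04],[0,0,0.07],[0,0,0.088],[0,0,0.088],[0,0,0.088],[0,0,0.088],[0,0,0.088],[0,0,0.088],[0,0,0.088],[0,0,0.088]],"claw":[0.085,0.085,0.085,0.085,0.04,0.04,0.04,0.04,0.04,0.04]}' 40; python3 -c "
from h import *
state()"
```

```text
t: 3.2
ee_pos: [0.4963, 0.1161, 0.0889]
tool_rot: [0.001, 0.008, 1.0, 0.002]
wrist_force: [-0.8, 3.1, 6.5]
width: 0.0433
t 3.2 p [0.4963 0.1161 0.0889] w 0.0433
R
 [[-1.     0.017  0.002]
 [ 0.017  1.     0.003]
 [-0.002  0.003 -1.   ]] F [-0.8  3.1  6.5] j [ 0.16 -0.13  1.73  0.    1.54 -1.39]
```

```bash
python3 -m inch '{"angular":[[0,0,0.14],[0,0,0.28],[0,0,0.42],[0,0,0.56],[0,0,0.7],[0,0,0.84],[0,0,0.98],[0,0,1.12],[0,0,1.26],[0,0,1.3]],"dp":[[0,0,0],[0,0,0],[0,0,0],[0,0,0],[0,0,0],[0,0,0],[0,0,0],[0,0,0],[0,0,0],[0,0,0]],"claw":[0.04,0.04,0.04,0.04,0.04,0.04,0.04,0.04,0.04,0.04]}' 60; python3 -c "
from h import *
s=state();print(s['ft_torque'])"
```

```text
t: 4.2
ee_pos: [0.4975, 0.1178, 0.0891]
tool_rot: [0.0, 0.613, 0.79, 0.004]
wrist_force: [6.4, 7.9, -4.3]
width: 0.0421
t 4.2 p [0.4975 0.1178 0.0891] w 0.0421
R
 [[-0.248  0.969  0.005]
 [ 0.969  0.248  0.007]
 [ 0.005  0.007 -1.   ]] F [ 6.4  7.9 -4.3] j [ 0.16 -0.13  1.73  0.01  1.54 -0.09]
[ 1.13186278 -0.91842116  0.09574167]
```

```bash
python3 -m inch '{"angular":[[0,0,0.14],[0,0,0.28],[0,0,0.42],[0,0,0.56],[0,0,0.7],[0,0,0.84],[0,0,0.92],[0,0,0.92]],"dp":[[0,0,0],[0,0,0],[0,0,0],[0,0,0],[0,0,0],[0,0,0],[0,0,0],[0,0,0]],"claw":[0.04,0.04,0.04,0.04,0.04,0.04,0.04,0.04]}' 60
python3 - <<'E'
from h import *
s=state();print(s['ft_torque'])
f=snap("scene");p=f["image"][280:335,380:500];cv2.imwrite("pics/g1.png",cv2.resize(p,None,fx=5,fy=5,interpolation=2))
im=p.astype(int);b,g,rr=im[...,0],im[...,1],im[...,2]
from h import *
def sc(u,v):
    P=onz(f,u,v,.063)[:2]-[.497,.2315];c,s_=np.cos(.156),np.sin(.156);return (c*P[0]+s_*P[1],-s_*P[0]+c*P[1])
for nm,m in(("red",(rr>120)&(g<60)&(b<60)),("green",(g>110)&(rr<110)&(b<130))):
    v,u=np.nonzero(m);print(nm,len(u),np.round(sc(u.mean()+380,v.mean()+280),4))
E
```

```text
t: 5.0
ee_pos: [0.4986, 0.1169, 0.0892]
tool_rot: [-0.0, 0.901, 0.434, 0.005]
wrist_force: [4.2, -2.1, -3.3]
width: 0.0418
t 5.0 p [0.4986 0.1169 0.0892] w 0.0418
R
 [[ 0.622  0.783  0.008]
 [ 0.783 -0.622  0.004]
 [ 0.009  0.004 -1.   ]] F [ 4.2 -2.1 -3.3] j [ 0.16 -0.13  1.72  0.    1.54  0.83]
[-0.53099839 -0.77356113  0.01217128]
red 36 [ 0.0849 -0.0116]
green 85 [0.0629 0.0204]
```

Green's centre is at +20.4 mm (zero: +20) and the pointer at −11.6 (expected −12), so it is nearly at the stop. I'll press a bit further to seat it.

```bash
python3 -m inch '{"angular":[[0,0,0.08],[0,0,0.16],[0,0,0.24],[0,0,0.3],[0,0,0.3],[0,0,0.3]],"dp":[[0,0,0],[0,0,0],[0,0,0],[0,0,0],[0,0,0],[0,0,0]],"claw":[0.04,0.04,0.04,0.04,0.04,0.04]}' 60
cat > g.py <<'E'
from h import *
def gauge(zs=.063):
    f=snap("scene");im=f["image"].copy();p=im[280:345,375:505].astype(int);b,g,rr=p[...,0],p[...,1],p[...,2]
    def sc(u,v):
        P=onz(f,u,v,zs)[:2]-[.497,.2315];c,s_=np.cos(.156),np.sin(.156);return (c*P[0]+s_*P[1],-s_*P[0]+c*P[1])
    for nm,m in(("red",(rr>120)&(g<60)&(b<60)),("green",(g>110)&(rr<110)&(b<130))):
        v,u=np.nonzero(m)
        if len(u): print(nm,len(u),np.round(sc(u.mean()+375,v.mean()+280),4))
    return f
E
python3 - <<'E'
from g import *
s=state();print(s['ft_torque']); gauge()
E
```

```text
t: 5.65
ee_pos: [0.4989, 0.1168, 0.0893]
tool_rot: [-0.001, 0.955, 0.297, 0.005]
wrist_force: [3.1, -0.3, -2.8]
width: 0.0422
t 5.65 p [0.4989 0.1168 0.0893] w 0.0422
R
 [[ 0.824  0.567  0.009]
 [ 0.567 -0.824  0.004]
 [ 0.01   0.002 -1.   ]] F [ 3.1 -0.3 -2.8] j [ 0.16 -0.13  1.72  0.    1.54  1.13]
[-0.07324612 -0.46690186  1.21031919]
red 36 [ 0.0849 -0.0116]
green 85 [0.0637 0.0212]
```

```bash
python3 -m inch '{"angular":[[0,0,0],[0,0,0],[0,0,0],[0,0,0],[0,0,0],[0,0,0],[0,0,-0.1],[0,0,-0.2],[0,0,-0.3],[0,0,-0.4]],"dp":[[0,0,0],[0,0,0],[0,0,0],[0,0,0],[0,0,-0.03],[0,0,-0.06],[0,0,-0.1],[0,0,-0.14],[0,0,-0.16],[0,0,-0.16]],"claw":[0.06,0.085,0.085,0.085,0.085,0.085,0.085,0.085,0.085,0.085]}' 40
python3 - <<'E'
from g import *
s=state();f=gauge();p=f["image"][215:350,335:520];cv2.imwrite("pics/g2.png",cv2.resize(p,(740,540),interpolation=2))
print(totool([.5635,-.186,.2495]).round(4))
E
```

```text
t: 6.7
ee_pos: [0.4985, 0.1163, 0.2542]
tool_rot: [0.002, 0.876, 0.482, 0.008]
wrist_force: [-0.3, 0.4, 0.1]
width: 0.085
t 6.7 p [0.4985 0.1163 0.2542] w 0.085
R
 [[ 0.535  0.845  0.016]
 [ 0.845 -0.535  0.005]
 [ 0.013  0.011 -1.   ]] F [-0.3  0.4  0.1] j [ 0.16 -0.16  1.46  0.    1.82  0.73]
red 35 [ 0.085  -0.0118]
green 88 [0.0633 0.0208]
[-0.2214  0.2158  0.0019]
```

View pics/g2.png

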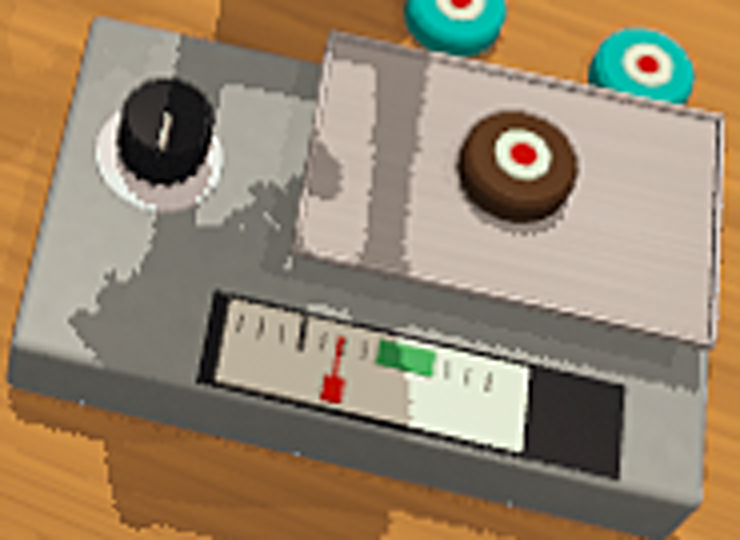

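The knob's index now lies along the scale's x axis. The zero line is at about (303,333), with the pointer about 18 mm past it and short of the green, which is what one cake should read. The torque of 1.2 N m confirmed the stop. Next is the first board cake, A.

```bash
python3 -m inch '{"angular":[[0,0,-0.12],[0,0,-0.24],[0,0,-0.36],[0,0,-0.48],[0,0,-0.6],[0,0,-0.72],[0,0,-0.72],[0,0,-0.72],[0,0,-0.72],[0,0,-0.72]],"dp":[[-0.221,0.216,0],[-0.221,0.216,0],[-0.221,0.216,0],[-0.221,0.216,0],[-0.221,0.216,0],[-0.221,0.216,0],[-0.221,0.216,0.03],[-0.221,0.216,0.1],[-0.221,0.216,0.12],[-0.221,0.216,0.12]],"claw":[0.085,0.085,0.085,0.085,0.085,0.085,0.085,0.085,0.085,0.085]}'
python3 - <<'E'
from h import *
s=state();f=snap("wrist","w2.png");print(proj(f,[.5635,-.186,.037]),proj(f,[.5587,-.293,.037]),proj(f,[.4545,-.1795,.037]))
im=f["image"].astype(int);b,g,rr=im[...,0],im[...,1],im[...,2]
m=((rr>130)&(g<.35*rr)&(b<.4*rr)).astype(np.uint8);n,l,st,c=cv2.connectedComponentsWithStats(m)
for i in range(1,n):
    if st[i,4]>60: print(c[i],st[i,4],onz(f,*c[i],.037).round(4))
print(totool([.5635,-.186,.034]).round(4))
E
```

```text
t: 7.75
ee_pos: [0.5616, -0.184, 0.1227]
tool_rot: [-0.003, 0.649, 0.761, 0.004]
wrist_force: [0.7, 0.8, -1.0]
width: 0.085
t 7.75 p [ 0.5616 -0.184   0.1227] w 0.085
R
 [[-0.157  0.988 -0.   ]
 [ 0.987  0.157  0.01 ]
 [ 0.01   0.001 -1.   ]] F [ 0.7  0.8 -1. ] j [-0.38  0.08  1.46  0.01  1.61 -0.54]
[327.49441623 259.54215923] [297.12100545 397.85519883] [149.8764138  222.90132645]
[333.38827839 261.58974359] 273 [ 0.5673 -0.1868  0.037 ]
[301.37430168 399.83240223] 179 [ 0.5619 -0.2942  0.037 ]
[-0.0022 -0.0007  0.0935]
```

```bash
python3 -m inch '{"angular":[[0,0,0],[0,0,0],[0,0,0],[0,0,0],[0,0,0],[0,0,0],[0,0,0],[0,0,0],[0,0,0],[0,0,0]],"dp":[[-0.003,0.003,0.04],[-0.003,0.003,0.07],[-0.003,0.003,0.088],[-0.003,0.003,0.088],[-0.003,0.003,0.088],[-0.003,0.003,0.088],[-0.003,0.003,0.088],[-0.003,0.003,0.088],[-0.003,0.003,0.088],[-0.003,0.003,0.088]],"claw":[0.085,0.085,0.085,0.085,0.05,0.05,0.05,0.05,0.05,0.05]}' 30; python3 -m inch '{"angular":[[0,0,0],[0,0,0],[0,0,0],[0,0,0],[0,0,0]],"dp":[[0,0,-0.03],[0,0,-0.08],[0,0,-0.12],[0,0,-0.14],[0,0,-0.14]],"claw":[0.05,0.05,0.05,0.05,0.05]}' 30;  python3 - <<'E'
from h import *
s=state()
c,s_=np.cos(.156),np.sin(.156);P=np.array([.4577,.2796]);y=np.array([-s_,c])
for k in(-1,1):
    Q=P+k*.065*y;print(Q,totool([*Q,.18]).round(4))
E
```

```text
t: 8.8
ee_pos: [0.568, -0.1875, 0.045]
tool_rot: [0.002, 0.649, 0.761, 0.005]
wrist_force: [-8.7, 0.5, 13.6]
width: 0.0505
t: 9.3
ee_pos: [0.5688, -0.189, 0.1927]
tool_rot: [0.007, 0.649, 0.761, 0.007]
wrist_force: [-0.0, 0.4, 1.6]
width: 0.0502
t 9.3 p [ 0.5688 -0.189   0.1927] w 0.0502
R
 [[-0.157  0.987  0.02 ]
 [ 0.988  0.157  0.001]
 [-0.003  0.02  -1.   ]] F [-0.   0.4  1.6] j [-0.38  0.07  1.35  0.01  1.71 -0.54]
[0.46779892 0.21538932] [ 0.4152 -0.0363  0.0109]
[0.44760108 0.34381068] [ 0.5452 -0.036   0.0106]
```

The grip closed to 50 mm with an upward force, so it probably missed. I'll look.

Run:
```python
from h import *
f=snap("wrist");g=snap("scene")
a=cv2.resize(f["image"],(400,300));b=cv2.resize(g["image"][120:300,100:340],(400,300),interpolation=2)
cv2.imwrite("pics/miss.png",np.hstack([a,b]))
im=f["image"].astype(int);b,g,rr=im[...,0],im[...,1],im[...,2]
m=((rr>130)&(g<.35*rr)&(b<.4*rr)).astype(np.uint8);n,l,st,c=cv2.connectedComponentsWithStats(m)
for i in range(1,n):
    if st[i,4]>40: print(c[i],st[i,4],onz(f,*c[i],.037).round(4))
```

```text
[296.73933649   5.87677725] 211 [ 0.5294 -0.0433  0.037 ]
[413.18220339  54.42372881] 236 [ 0.6128 -0.0593  0.037 ]
[321.70348837 217.89534884] 172 [ 0.568 -0.185  0.037]
[295.72033898 333.40677966] 118 [ 0.5614 -0.2928  0.037 ]
```

View pics/miss.png

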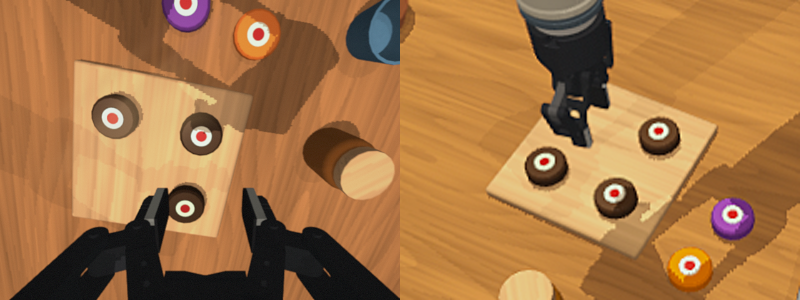

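The cake is undisturbed at (0.567,-0.186). The fingertips closed too high on its edge, because they stand farther back when open. I'll go lower and straighten the tilt.

```bash
python3 -m inch '{"angular":[[0.02,0,0],[0.02,0,0],[0.02,0,0],[0.02,0,0],[0.02,0,0],[0.02,0,0],[0.02,0,0],[0.02,0,0],[0.02,0,0],[0.02,0,0]],"dp":[[0.004,-0.005,0.0],[0.004,-0.005,0.0],[0.004,-0.005,0.04],[0.004,-0.005,0.08],[0.004,-0.005,0.12],[0.004,-0.005,0.15],[0.004,-0.005,0.168],[0.004,-0.005,0.168],[0.004,-0.005,0.168],[0.004,-0.005,0.168]],"claw":[0.085,0.085,0.085,0.085,0.085,0.085,0.085,0.085,0.085,0.085]}' 30; python3 -c "
from h import *
state()"
```

```text
t: 10.4
ee_pos: [0.563, -0.1842, 0.0175]
tool_rot: [-0.004, 0.649, 0.761, -0.003]
wrist_force: [0.6, 0.8, -0.1]
width: 0.085
t 10.4 p [ 0.563  -0.1842  0.0175] w 0.085
R
 [[-0.158  0.987 -0.01 ]
 [ 0.987  0.158  0.001]
 [ 0.003 -0.009 -1.   ]] F [ 0.6  0.8 -0.1] j [-0.37  0.15  1.57 -0.    1.43 -0.53]
```

```bash
python3 -m inch '{"angular":[[0,0,0],[0,0,0],[0,0,0],[0,0,0],[0,0,0],[0,0,0],[0,0,0],[0,0,0]],"dp":[[-0.002,0.003,-0.006],[-0.002,0.003,-0.006],[-0.002,0.003,-0.006],[-0.002,0.003,-0.006],[-0.002,0.003,-0.006],[-0.002,0.003,-0.006],[-0.002,0.003,-0.006],[-0.002,0.003,-0.006]],"claw":[0.085,0.085,0.05,0.05,0.05,0.05,0.05,0.05]}' 30; python3 -c "
from h import *
state()"
```

```text
t: 11.2
ee_pos: [0.5681, -0.1859, 0.0254]
tool_rot: [-0.002, 0.649, 0.761, -0.002]
wrist_force: [2.6, -0.3, 5.4]
width: 0.0546
t 11.2 p [ 0.5681 -0.1859  0.0254] w 0.0546
R
 [[-0.158  0.987 -0.005]
 [ 0.987  0.158  0.   ]
 [ 0.001 -0.005 -1.   ]] F [ 2.6 -0.3  5.4] j [-0.37  0.16  1.55 -0.    1.44 -0.53]
```

```bash
python3 -m inch '{"angular":[[0,0,0],[0,0,0],[0,0,0],[0,0,0],[0,0,0],[0,0,0],[0,0,0]],"dp":[[0,0,0],[0,0,-0.02],[0,0,-0.05],[0,0,-0.09],[0,0,-0.13],[0,0,-0.16],[0,0,-0.16]],"claw":[0.045,0.045,0.045,0.045,0.045,0.045,0.045]}' 30
python3 - <<'E'
from h import *
s=state()
print(totool([.4476,.3438,.18]).round(4),totool([.4678,.2154,.18]).round(4))
f=snap("wrist");im=f["image"].astype(int);b,g,rr=im[...,0],im[...,1],im[...,2]
m=((rr>130)&(g<.35*rr)&(b<.4*rr)).astype(np.uint8);n,l,st,c=cv2.connectedComponentsWithStats(m)
for i in range(1,n):
    if st[i,4]>40: print(c[i],st[i,4],onz(f,*c[i],.2).round(4))
E
```

```text
t: 11.9
ee_pos: [0.5703, -0.1867, 0.1912]
tool_rot: [0.002, 0.649, 0.761, -0.0]
wrist_force: [0.1, -0.4, 0.5]
width: 0.0548
t 11.9 p [ 0.5703 -0.1867  0.1912] w 0.0548
R
 [[-0.158  0.987  0.003]
 [ 0.987  0.158 -0.003]
 [-0.003  0.002 -1.   ]] F [ 0.1 -0.4  0.5] j [-0.37  0.08  1.33 -0.    1.72 -0.53]
[ 0.5432 -0.0376  0.0093] [ 0.4132 -0.0379  0.0097]
[298.2055336    7.35573123] 253 [ 0.5465 -0.0786  0.2   ]
[415.41176471  56.75630252] 238 [ 0.5818 -0.0856  0.2   ]
[332.79245283 336.26415094] 53 [ 0.5733 -0.1824  0.2   ]
```

```bash
python3 -m inch '{"angular":[[0,0,0],[0,0,0],[0,0,0],[0,0,0],[0,0,0],[0,0,0],[0,0,0],[0,0,0],[0,0,0],[0,0,0]],"dp":[[0.04,-0.003,0],[0.09,-0.006,0],[0.14,-0.01,0],[0.19,-0.013,0],[0.24,-0.017,0],[0.29,-0.02,0],[0.34,-0.024,0],[0.39,-0.027,0],[0.44,-0.031,0],[0.48,-0.034,0]],"claw":[0.045,0.045,0.045,0.045,0.045,0.045,0.045,0.045,0.045,0.045]}' 30; python3 -c "
from h import *
state();print(totool([.4476,.3438,.15]).round(4))"
```

```text
t: 12.95
ee_pos: [0.4584, 0.2842, 0.1847]
tool_rot: [-0.001, 0.649, 0.761, -0.003]
wrist_force: [1.4, -0.7, -1.0]
width: 0.0543
t 12.95 p [0.4584 0.2842 0.1847] w 0.0543
R
 [[-0.159  0.987 -0.005]
 [ 0.987  0.159 -0.003]
 [-0.002 -0.005 -1.   ]] F [ 1.4 -0.7 -1. ] j [ 0.49 -0.07  1.5  -0.    1.72  0.33]
[ 0.0607 -0.001   0.0346]
```

```bash
python3 -m inch '{"angular":[[0,0,0],[0,0,0],[0,0,0],[0,0,0],[0,0,0]],"dp":[[0.04,-0.001,0],[0.061,-0.001,0],[0.061,-0.001,0.02],[0.061,-0.001,0.035],[0.061,-0.001,0.035]],"claw":[0.045,0.045,0.045,0.045,0.045]}' 30
python3 - <<'E'
from h import *
state();print(totool([.4476,.3438,.1045]).round(4))
f=snap("wrist");im=f["image"].astype(int);b,g,rr=im[...,0],im[...,1],im[...,2]
m=((rr>130)&(g<.35*rr)&(b<.4*rr)).astype(np.uint8);n,l,st,c=cv2.connectedComponentsWithStats(m)
for i in range(1,n):
    if st[i,4]>40: print(c[i],st[i,4],onz(f,*c[i],.113).round(4),onz(f,*c[i],.161).round(4))
E
```

```text
t: 13.45
ee_pos: [0.4458, 0.3427, 0.1443]
tool_rot: [-0.002, 0.649, 0.761, -0.007]
wrist_force: [-0.4, -0.1, -1.6]
width: 0.0545
t 13.45 p [0.4458 0.3427 0.1443] w 0.0545
R
 [[-0.159  0.987 -0.012]
 [ 0.987  0.159 -0.008]
 [-0.006 -0.013 -1.   ]] F [-0.4 -0.1 -1.6] j [ 0.59  0.01  1.5  -0.    1.65  0.44]
[0.0011 0.0025 0.0397]
[139.48101266 338.92405063] 158 [0.3572 0.3027 0.113 ] [0.381  0.3396 0.161 ]
[328.08751459 348.57292882] 857 [0.452  0.3132 0.113 ] [0.4472 0.3469 0.161 ]
[335.2173913  406.53359684] 253 [0.4616 0.2776 0.113 ] [0.4539 0.322  0.161 ]
```

```bash
python3 -m inch '{"angular":[[-0.01,0,0],[-0.01,0,0],[-0.01,0,0],[-0.01,0,0]],"dp":[[0.001,0.001,0.02],[0.001,0.001,0.035],[0.001,0.001,0.039],[0.001,0.001,0.039]],"claw":[0.045,0.045,0.045,0.045]}' 30; python3 -c "
from g import *
state();gauge()"
```

```text
t: 13.9
ee_pos: [0.4468, 0.3432, 0.1067]
tool_rot: [0.001, 0.649, 0.761, -0.003]
wrist_force: [-0.8, 0.8, 0.3]
width: 0.0545
t 13.9 p [0.4468 0.3432 0.1067] w 0.0545
R
 [[-0.158  0.988 -0.001]
 [ 0.987  0.158 -0.006]
 [-0.006 -0.002 -1.   ]] F [-0.8  0.8  0.3] j [ 0.6   0.01  1.56 -0.    1.58  0.44]
red 32 [ 0.0848 -0.0116]
green 85 [0.0637 0.0212]
```

```bash
python3 -m inch '{"angular":[[0,0,0],[0,0,0],[0,0,0],[0,0,0],[0,0,0],[0,0,0],[0,0,0],[0,0,0],[0,0,0],[0,0,0]],"dp":[[0,0,0.005],[0,0,0.005],[0,0,0.005],[0,0,0.005],[0,0,0.005],[0,0,0.005],[0,0,-0.03],[0,0,-0.07],[0,0,-0.1],[0,0,-0.11]],"claw":[0.045,0.045,0.06,0.08,0.08,0.08,0.08,0.08,0.08,0.08]}' 30; python3 -m inch '{"angular":[[0,0,0],[0,0,0],[0,0,0],[0,0,0],[0,0,0],[0,0,0],[0,0,0],[0,0,0],[0,0,0],[0,0,0]],"dp":[[-0.04,0,0],[-0.09,0,0],[-0.14,0,0],[-0.19,0,0],[-0.24,0,0],[-0.28,0,0],[-0.28,0,0],[-0.28,0,0],[-0.28,0,0],[-0.28,0,0]],"claw":[0.085,0.085,0.085,0.085,0.085,0.085,0.085,0.085,0.085,0.085]}'
python3 - <<'E'
from g import *
state();f=gauge();p=f["image"][200:350,315:520];cv2.imwrite("pics/g3.png",cv2.resize(p,(738,540),interpolation=2))
E
```

```text
t: 14.95
ee_pos: [0.4481, 0.3448, 0.2224]
tool_rot: [0.003, 0.649, 0.761, 0.002]
wrist_force: [-0.3, 0.3, 0.3]
width: 0.0799
t: 15.95
ee_pos: [0.492, 0.0696, 0.2226]
tool_rot: [0.002, 0.648, 0.762, 0.001]
wrist_force: [0.4, -0.6, -0.2]
width: 0.0849
t 15.95 p [0.492  0.0696 0.2226] w 0.0849
R
 [[-0.16   0.987  0.005]
 [ 0.987  0.16  -0.001]
 [-0.002  0.005 -1.   ]] F [ 0.4 -0.6 -0.2] j [ 0.07 -0.19  1.55 -0.    1.78 -0.09]
red 33 [0.0852 0.0069]
green 81 [0.0636 0.0219]
```

View pics/g3.png

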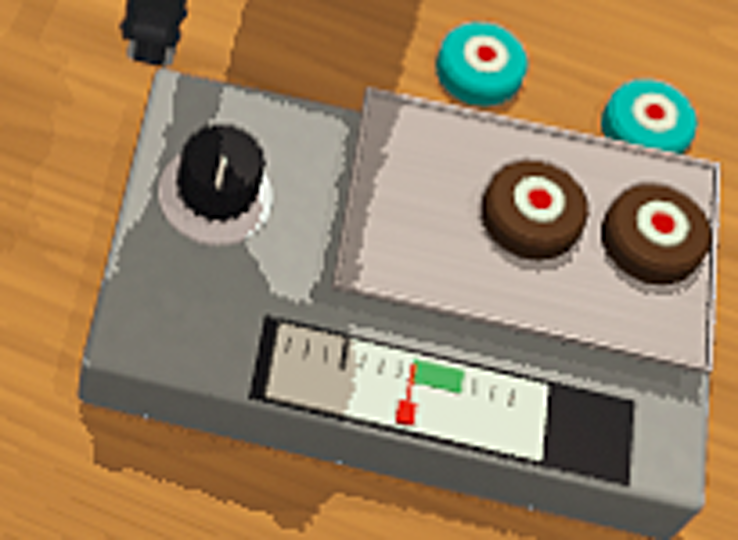

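The pointer line in this crop stands at about (412,375), right at the left edge of the green at (413,375). That is a reading of about 36.6 mm, which is borderline, so I'll look from close above.

```bash
python3 -m inch '{"angular":[[0,0,0],[0,0,0],[0,0,0],[0,0,0],[0,0,0]],"dp":[[0.04,0.05,0],[0.079,0.09,0.01],[0.079,0.103,0.02],[0.079,0.103,0.02],[0.079,0.103,0.02]],"claw":[0.085,0.085,0.085,0.085,0.085]}'
python3 - <<'E'
from g import *
state();f=snap("wrist");print(f["xyz"])
c,s=np.cos(.156),np.sin(.156)
def W(x,y,z): return [.497+c*x-s*y,.2315+s*x+c*y,z]
for y in(-.03,.006,.034): print(y,proj(f,W(.072,y,.063)))
u,v=proj(f,W(.072,.0,.063)).astype(int)
im=f["image"];u0=max(0,u-180);v0=max(0,v-110);cv2.imwrite("pics/g4.png",cv2.resize(im[v0:v0+220,u0:u0+320],None,fx=2.5,fy=2.5,interpolation=2));print(u0,v0)
import pickle;pickle.dump(f,open("f4.pkl","wb"))
E
```

```text
t: 16.5
ee_pos: [0.5807, 0.1652, 0.2018]
tool_rot: [0.002, 0.647, 0.762, 0.0]
wrist_force: [0.2, -0.0, -0.4]
width: 0.085
t 16.5 p [0.5807 0.1652 0.2018] w 0.085
R
 [[-0.162  0.987  0.003]
 [ 0.987  0.162 -0.002]
 [-0.002  0.002 -1.   ]] F [ 0.2 -0.  -0.4] j [ 0.22  0.09  1.3  -0.    1.74  0.06]
[0.56896596 0.24676029 0.33010701]
-0.03 [324.96411926 163.8190505 ]
0.006 [325.18789734 110.12454838]
0.034 [325.37728789  64.89326274]
145 9
```

View pics/g4.png

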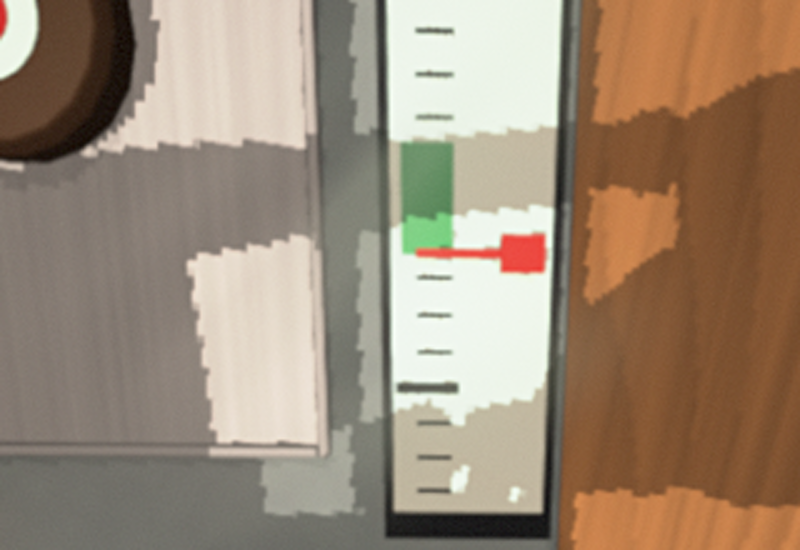

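From above, the red line lies at about (460,253), on the lower edge of the green at about 253. The zero line is at 387 and the 10 mm ticks are at 352, 315 and 277. I'll pin the number down with rays from this same picture.

Run:
```python
from h import *
import pickle
f=pickle.load(open("f4.pkl","rb"));im=f["image"].astype(int);u0,v0=145,9
col=slice(u0+int(422/2.5),u0+int(450/2.5))
p=im[:,col].mean(1);b,g,r_=p.T
def pos(v): 
    P=onz(f,u0+436/2.5,v,.062)[:2]-[.497,.2315];return 1e3*(-np.sin(.156)*P[0]+np.cos(.156)*P[1])
def dark(v1,v2):
    v=np.arange(v1,v2);w=np.clip(g[v].max()-g[v],0,None)-.3*np.ptp(g[v]);w=np.clip(w,0,None);return (v*w).sum()/w.sum()
T=[pos(dark(v0+int(c/2.5)-4,v0+int(c/2.5)+5)) for c in(387,352,315,277)]
v=np.arange(v0+92,v0+112);w=np.clip(r_[v]-g[v]-30,0,None);pp=pos((v*w).sum()/w.sum())
gr=np.nonzero((g-r_>25)&(np.arange(480)<v0+115)&(np.arange(480)>v0+40))[0]
print("ticks",np.round(np.array(T)-T[0],2),"pointer",round(pp-T[0],2),"green",[round(pos(x)-T[0],2) for x in(gr.max()+.5,gr.min()-.5)])
```

```text
ticks [ 0.    9.9  19.97 29.91] pointer 36.28 green [np.float64(37.72), np.float64(63.77)]
```

The ticks read 9.9, 20.0 and 29.9, so the scale of the measurement is right. The pointer is at 36.3 mm, inside 36–64, which means a sink of about 12.1 mm. It is in the band, so no further cake may be added. After one last check of the board cakes I'll hand in.

Run:
```python
from g import *
f=gauge();F=snap("top");im=F["image"].astype(int);b,g,rr=im[...,0],im[...,1],im[...,2]
for nm,P in(("B",[.5587,-.293,.037]),("C",[.4545,-.1795,.037]),("A gone",[.5635,-.186,.037])):
    u,v=proj(F,P).round().astype(int);print(nm,(u,v),im[v-11:v+12,u-11:u+12].min(),im[v,u])
s=r.sense();print(s["t"],np.round(s["wrist_force"],1),np.abs(s["qd"]).max())
print(r.close_job())
```

```text
red 34 [0.0851 0.0068]
green 82 [0.0636 0.0215]
B (np.int64(432), np.int64(233)) 15 [ 42  44 137]
C (np.int64(388), np.int64(276)) 21 [ 49  52 143]
A gone (np.int64(389), np.int64(232)) 82 [ 89 127 152]
16.65 [ 0.2 -0.4 -0.6] 0.011526059937169804
the job is handed in; nothing more can be done
None
```

I turned the tare knob clockwise to its zero stop, then added one cake from the board beside the first. The pointer then stood just inside the green band, so I stopped and handed in at t ≈ 16.7 s.

- **Knob:** one grasp was enough, though the task expected more. The torque rose to 1.2 N m at the stop and the index line ended up along the scale's x axis. That was done with only cake1 on the pan, which had sunk about 6 mm.
- **Pointer:** it reads 36.3 mm past the zero line, against a band of 36–64 mm. That is a sink of about 12.1 mm, which is only just inside the band but within the judged 11.5–21.9 mm. The ticks in the same picture measured 9.9, 20.0 and 29.9 mm, so I trust the reading to a few tenths of a millimetre.
- **Other things:** the two spare cakes are on the board where they were, and the arm stands clear. I did not go near the cup, caddy or jar, nor measure them again at the end.
- **What went wrong or disagreed:**
  - The first cake grasp closed too high and missed. The cake stayed where it was, and a lower grasp worked.
  - The wrist camera disagreed with the fixed cameras by up to 4 mm.
  - The scene camera put the green band's centre at +20.8 to +21.9 mm instead of +20, which I put down to shadow and the pointer covering its edge.

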